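Weigh two rattles and carry the loaded one into its T-slot

ROBOT

A 6-joint arm with a two-finger parallel gripper is mounted at the origin on the work surface. World frame = base frame: x ahead of the robot, y to its left, z up, the work surface at z = 0. Lengths are in m, angles in rad, forces in N, time in s.
With the tool pointing down it reaches from about 0.375 to 0.9 m from the base axis. Payload 3.1 kg.
Tool frame: the origin (TCP) lies between the finger pads; the fingertips stand 8 mm ahead of it and the grasp point (between the pads) lies 11 mm behind it; z points along the fingers, y is the line along which they close (so a half turn about z gives the same grasp; the last joint's range is limited). The gripper opens to 87 mm and grips with 3 to 60 N. Pads are 19 mm wide; open, the fingers measure 117 mm over their backs; the gripper's body (75 mm by 190 mm) begins 51 mm behind the grasp point.
Start: joints at [1.093, 0.527, 1.433, -0, 1.181, -0.178], TCP at [0.184, 0.597, 0.201] pointing down, gripper open.
Joint ranges: [-3.08, 3.08], [-0.75, 2.2], [0.22, 2.44], [-1.43, 4.57], [0, 2.65], [-2.85, 2.85]. Speed limits (rad/s): [2.79, 2.79, 3.14, 3.14, 3.14, 3.14].

INTERFACE

Orientations are given as a unit quaternion [x, y, z, w].
In Python, from rig import robot, vision, job gives the robot as it stands.
- The arm moves only by the shell command python3 -m handwheel 'ROWS' [OPENING] [FORCE]. ROWS is JSON, a list of rows, each a list of 4 numbers: the shift along the tool's x, y, z as a fraction of full scale, then the turn about the tool's z as a fraction of full scale. A call has 1 to 20 rows; each row is the pose to reach, as a shift and turn from the pose commanded when the call began, along the tool's axes at that moment, turning the shorter way round; what a row does not reach only later rows make up. Full scale, the value 1, is 300 mm for a shift and 2 pi rad for a turn. A row lasts 1/12 s, in which the tool goes at most 41.7 mm and 7.16 degrees, less where a joint would pass 70% of its speed; a pose out of reach is approached as far as the arm can. A call with a number of a shift or a turn outside -1 to 1 is refused whole. A call with a gripper value outside its range is refused whole. OPENING is the opening in per cent of the stroke, from 0 (shut) to 100 (fully open), set as the call begins (- or left out, the last holds). The fingers move at their own pace and stop on an object; FORCE is the grip in N (left out, the last holds). Time passes only in rows, so rows that repeat a pose let the fingers close. It gives the time, the measured TCP pose, the force, the opening and the grip force at its end, in the units of the state.
- robot.get_obs(): the state, without advancing time (a new reading comes with each control period).
- vision.camera(name): name is "scene" or "top" or "wrist"; returns a dict with "frame" (384x512x3 uint8, red, green, blue), "K" (3x3 intrinsics, pixels), "k1" (the pictures are not rectified: a ray, as slopes to the right and down, at radius r is drawn at 1 + k1 r^2 times it, then the intrinsics apply), "cam_to_world" (4x4, takes a point from camera to world coordinates); the wrist camera has in their place "hand_eye" (4x4, takes a point from camera to tool coordinates, whose origin is the TCP and whose axes are the flange's). Camera axes: x right, y down, z forward; pixel columns grow to the right and rows downward; lengths in m; the calibration is good to about 2 mm. A picture is of the moment at which its call begins: read the wrist's pose just before it. There is no depth.
- job.hand_in(): hands the job in; it is judged then, once.
Trained networks look in the newest picture that a camera, given by its name, has taken for a name from the list of things; names that differ only in an ending like _2 or _b are one class to them, and where a whole thing is asked for, a point or a joint stands for the part that bears it (a point fixed in the world has none). Each returns a list of dicts, best first, with "conf" (0 to 1); they miss things now and then, are a little off and sometimes report something else, mostly with a low value. They report only what shows in the picture. A call takes as long as a camera call.
- vision.look_for(camera, label): "point" ([row, column] in pixels, amid what is visible of it).
- vision.outline_of(camera, label): "mask" (384x512 bool, what is visible of it) and "point" ([row, column] in pixels, amid what is visible of it).
The state is a dict: "time": time; "q": joint angles; "joint_velocities": joint speeds; "joint_torque": joint torques, N m; "position": TCP position; "tool_rot": TCP orientation; "ft_force": force on the tool from outside, world axes, zero at the start; "moment": the same for the moment, N m; "grip_width": finger opening in m; "grip_force": force on a finger pad.
Only numpy, scipy, OpenCV 4.12 (cv2) and the standard library are available. Lean on these libraries where they do the work, as an engineer would, in place of code of your own. Each camera call takes 0.05 s, during which the arm holds its last target. There are 200 camera calls.

TASK

Two look-alike wooden rattles stand on the study table and one still has its heavy core: weigh them against each other by setting one upright on each pan of the balance and letting go of both. Take the one whose side drops, set its foot on the carrier's apron and slide it in under the lips until you feel it bear firmly, but gently, against the stop block in the channel, and leave it standing there. The lighter one stays upright on its pan; treat the balance gently and do not disturb the other things.

Things in the scene. Friction and masses are not known exactly. Their poses are not given: they have to be found in the camera images.
- rattle_a_mid (a point): turned wooden rattle standing upright, just like the other: round foot 54 mm across, 8 mm thick; on it a plain round body 36 mm across; 70 mm high in all. This point: on its axis, 35 mm above its underside; z up. A loose core is shut inside, heavy in one rattle (about 150 g in all), light in the other (72 g): which is unknown
- rattle_b_mid (a point): turned wooden rattle standing upright, just like the other: round foot 54 mm across, 8 mm thick; on it a plain round body 36 mm across; 70 mm high in all. This point: on its axis, 35 mm above its underside; z up. A loose core is shut inside, heavy in one rattle (about 150 g in all), light in the other (72 g): which is unknown
- balance: the fixed stand of a low pivot balance; origin on the table under the pivot, z up, y along the beam (to the left pan). The beam turns on a level pin 42 mm above the table, parallel to x; it carries a flat round pan without rim, 76 mm across, at each end, 110 mm from the pivot. Nothing stands above the pans
- beam (a joint): tilt of the balance beam, rad, from -0.1 to 0.1 (its stops). Positive: the left (+y) pan is up and the right pan is down. It has a little friction: empty, it stays about where it is; loaded, it goes over to its stop on the heavier side within a second
- pan_left (a point): centre of the upper face of the +y pan, 50 mm above the table when level; moves with the beam
- pan_right (a point): centre of the upper face of the -y pan, 50 mm above the table when level; moves with the beam
- carrier: fixed aluminium carrier, 200 mm long (x), 78 mm wide, with a T-slot channel along x for a rattle's foot; origin at the centre of its underside on the table, x into the channel. Floor plate 6 mm thick. At x = -100 to -62 mm an open apron, to -30 low cheeks flare in, from -30 to 100 walls 58 mm apart with lips over them: underside 17 mm, top 21 mm above the table, 42 mm gap between
- apron (a point): point on the apron's floor, on the channel's axis, 70 mm before the carrier's origin, 6 mm above the table: where to set down the foot's centre before sliding. A foot pressed hard on the floor drags, which can be mistaken for the stop: ease off first
- channel (a point): point on the channel's floor, 35 mm past the carrier's origin. A fast stop block (40 mm wide, top 23 mm above the table, rubber face) stands across the channel, clamped with its face anywhere from this point to 30 mm further in. It is not measured: feel for it. The foot's edge meets it, 27 mm ahead of its axis. Bear on it with some 5 to 10 N for a moment; over 22 N harms the rattle
- clay_bowl: loose terracotta bowl, 110 mm across, 60 mm high; not to be disturbed
- cup: loose white cup, 68 mm across, 70 mm high; not to be disturbed
- brush: loose brush lying on the table; not to be disturbed
- bracelet: loose copper ring lying flat, 72 mm across, 12 mm high; not to be disturbed
- jar: loose amber jar, 56 mm across, 70 mm high; not to be disturbed
- clapper_stick: loose dark wooden stick lying down, 18 mm thick, 150 mm long; not to be disturbed
- wood_block: loose wooden block 50 x 34 x 25 mm; not to be disturbed

How it is judged:
On the way, in this order (a step that is already met when the one before it is completed fails the run):
1. the rattles stand upright on opposite pans, untouched, and the beam rests at its stop (contact force between each of the arm, the fingers and rattle_a below 0.05 N and contact force between each of the arm, the fingers and rattle_b below 0.05 N and contact force between each of the arm, the fingers and balance below 0.05 N and velocity of joint beam between -0.05 and 0.05 rad/s and (value of joint beam above 0.085 rad or value of joint beam below -0.085 rad) and ((horizontal distance between rattle_a_mid and pan_left below 0.03 m and contact force between each of rattle_a, rattle_b and balance above 0.3 N and angle between each of rattle_a_mid, rattle_b_mid's own z axis and vertical below 0.2 rad and horizontal distance between rattle_b_mid and pan_right below 0.03 m) or (horizontal distance between rattle_b_mid and pan_left below 0.03 m and contact force between each of rattle_b, rattle_a and balance above 0.3 N and angle between each of rattle_b_mid, rattle_a_mid's own z axis and vertical below 0.2 rad and horizontal distance between rattle_a_mid and pan_right below 0.03 m))), for 0.3 s.
2. a rattle, its foot under the lips, bears on the stop with at least 1.5 N (((contact force between rattle_a and stop_c0 above 1.5 N and x of rattle_a_mid in the frame of carrier above -0.001 m and z of rattle_a_mid in the frame of carrier below 0.046 m) or (contact force between rattle_b and stop_c0 above 1.5 N and x of rattle_b_mid in the frame of carrier above -0.001 m and z of rattle_b_mid in the frame of carrier below 0.046 m))), for 0.06 s.
At the end, for the whole second after the job is handed in: the heavier rattle stands upright (0.06 rad) at rest on the carrier (over 1.05 N, only the heavier weighs that), foot under the lips, its edge within 2.5 mm of the stop block; the lighter stands upright on a pan, axis within 30 mm of the pan's centre (((contact force between rattle_a and carrier above 1.05 N and x of rattle_a_mid in the frame of carrier above -0.001 m and horizontal distance between rattle_a_mid and stop_c0 below 0.0425 m and z of rattle_a_mid in the frame of carrier below 0.046 m and angle between rattle_a_mid's own z axis and vertical below 0.06 rad and linear speed of each of rattle_a, rattle_b below 0.02 m/s and ((horizontal distance between rattle_b_mid and pan_left below 0.03 m and contact force between rattle_b and balance above 0.3 N and angle between rattle_b_mid's own z axis and vertical below 0.2 rad) or (horizontal distance between rattle_b_mid and pan_right below 0.03 m and contact force between rattle_b and balance above 0.3 N and angle between rattle_b_mid's own z axis and vertical below 0.2 rad))) or (contact force between rattle_b and carrier above 1.05 N and x of rattle_b_mid in the frame of carrier above -0.001 m and horizontal distance between rattle_b_mid and stop_c0 below 0.0425 m and z of rattle_b_mid in the frame of carrier below 0.046 m and angle between rattle_b_mid's own z axis and vertical below 0.06 rad and linear speed of each of rattle_b, rattle_a below 0.02 m/s and ((horizontal distance between rattle_a_mid and pan_left below 0.03 m and contact force between rattle_a and balance above 0.3 N and angle between rattle_a_mid's own z axis and vertical below 0.2 rad) or (horizontal distance between rattle_a_mid and pan_right below 0.03 m and contact force between rattle_a and balance above 0.3 N and angle between rattle_a_mid's own z axis and vertical below 0.2 rad))))); the robot touches nothing.
It fails at once if a rattle presses on the carrier or its stop with more than 22 N (contact force between any of rattle_a, rattle_b and carrier above 22 N).
It fails at once if a rattle or the robot presses on the balance with more than 22 N (contact force between any of rattle_a, rattle_b, the arm, the fingers and balance above 22 N).
It fails at once if a rattle is tipped over (angle between any of rattle_a_mid, rattle_b_mid's own z axis and vertical above 0.8 rad).
It fails at once if another object is moved by more than 20 mm (distance of any of clay_bowl, cup, brush, bracelet, jar, clapper_stick, wood_block from where it was at the start of the episode above 0.02 m).
It also fails if it takes over 72 s, if anything falls off the work surface, if the arm or the gripper's body presses on something with over 40 N, if the wrist force passes 120 N, or if a joint passes its speed limit or range.

## Working session

There is one attempt and no reset: what is moved stays moved. The work goes in short steps, Python scripts to look and compute and a shell command to move; the robot and the scene stay as the last step left them, time stands still between calls to the robot, and variables do not carry over. Pictures are saved under pics/ and viewed, at most 10 in all, crops included, and the job is handed in when it is done.

```bash
mkdir -p pics; ls; cat > h.py <<'E'
import numpy as np, cv2
from rig import robot, vision, job
from scipy.spatial.transform import Rotation as R
def ray(c,pts,obs=None):
    """pixel (row,col) list -> origin, dirs in world"""
    pts=np.atleast_2d(np.array(pts,float))
    K=np.array(c["K"]);k1=c["k1"]
    d=np.c_[(pts[:,1]-K[0,2])/K[0,0],(pts[:,0]-K[1,2])/K[1,1]]
    u=d.copy()
    for _ in range(30): u=d/(1+k1*(u**2).sum(1,keepdims=True))
    v=np.c_[u,np.ones(len(u))]
    T=T_of(c,obs)
    return T[:3,3],v@T[:3,:3].T
def T_of(c,obs=None):
    if "cam_to_world" in c: return np.array(c["cam_to_world"])
    W=np.eye(4);W[:3,:3]=R.from_quat(obs["tool_rot"]).as_matrix();W[:3,3]=obs["position"]
    return W@np.array(c["hand_eye"])
def onz(c,pts,z,obs=None):
    o,d=ray(c,pts,obs)
    return o+d*((z-o[2])/d[:,2])[:,None]
def proj(c,X,obs=None):
    T=np.linalg.inv(T_of(c,obs));p=np.atleast_2d(X)@T[:3,:3].T+T[:3,3]
    u=p[:,:2]/p[:,2:];u=u*(1+c["k1"]*(u**2).sum(1,keepdims=True));K=np.array(c["K"])
    return np.c_[u[:,1]*K[1,1]+K[1,2],u[:,0]*K[0,0]+K[0,2]]
E
python3 - <<'E'
from h import *
o=robot.get_obs();print({k:np.round(v,3).tolist() for k,v in o.items()})
fr=[]
for n in ["scene","top"]:
    c=vision.camera(n);cv2.imwrite(f"pics/{n}0.png",c["frame"][:,:,::-1])
    print(n,np.round(c["K"],1).tolist(),c["k1"],np.round(c["cam_to_world"],3).tolist())
    for l in ["rattle_a_mid","balance","beam","pan_left","carrier","clay_bowl","cup","brush","bracelet","jar","clapper_stick","wood_block"]:
        for r in vision.outline_of(n,l)[:4]:
            z={"rattle_a_mid":.035,"balance":.045,"beam":.045,"pan_left":.05,"carrier":.015}.get(l,.02)
            print(n,l,round(r["conf"],2),np.round(r["point"],1),r["mask"].sum(),onz(c,[r["point"]],z)[0].round(3))
E
```

```text
pics
{'time': 0.0, 'q': [1.093, 0.528, 1.434, -0.0, 1.181, -0.178], 'joint_velocities': [0.0, 0.001, -0.001, -0.001, -0.0, -0.001], 'joint_torque': [0.001, -44.004, -17.659, 0.063, 0.058, -0.0], 'position': [0.184, 0.597, 0.2], 'tool_rot': [0.149, 0.989, -0.001, -0.0], 'ft_force': [0.979, 0.155, 0.251], 'moment': [0.018, 0.022, 0.008], 'grip_force': 0.0, 'grip_width': 0.087}
scene [[471.4, 0.0, 253.5], [0.0, 471.4, 186.6], [0.0, 0.0, 1.0]] -0.14092299087845067 [[-0.531, 0.626, -0.572, 1.313], [0.848, 0.394, -0.356, 0.383], [0.003, -0.673, -0.739, 1.012], [0.0, 0.0, 0.0, 1.0]]
scene rattle_a_mid 0.8 [138.7 222. ] 317 [ 0.44  -0.276  0.035]
scene balance 0.84 [192.9 278.5] 2245 [ 0.549 -0.012  0.045]
scene beam 0.73 [191.9 283.8] 1391 [ 0.538 -0.002  0.045]
scene pan_left 0.95 [190.8 288.9] 1279 [0.531 0.01  0.05 ]
scene pan_left 0.35 [247.6 372.4] 1929 [0.586 0.281 0.05 ]
scene carrier 0.94 [248.  367.8] 1867 [0.567 0.267 0.015]
scene clay_bowl 0.63 [271.  301.3] 1495 [0.721 0.154 0.02 ]
scene cup 0.85 [171.6 354. ] 586 [0.337 0.125 0.02 ]
scene brush 0.64 [244.1 246.9] 820 [ 0.724 -0
[... 909 characters left out ...]
34 -0.001  0.05 ]
top pan_left 0.17 [202.4 228.7] 2736 [ 0.533 -0.014  0.05 ]
top carrier 0.94 [197.6 128.2] 2262 [0.542 0.263 0.015]
top carrier 0.27 [138.  228.8] 789 [ 0.713 -0.006  0.015]
top clay_bowl 0.86 [119.8 163.7] 1275 [0.759 0.175 0.02 ]
top cup 0.62 [128.8 311.3] 398 [ 0.742 -0.233  0.02 ]
top cup 0.55 [270.4 174.5] 613 [0.352 0.127 0.02 ]
top brush 0.72 [139.9 227.6] 863 [ 0.706 -0.003  0.02 ]
top bracelet 0.49 [268.  268.3] 284 [ 0.363 -0.121  0.02 ]
top jar 0.84 [129.9 312.7] 444 [ 0.739 -0.236  0.02 ]
top jar 0.56 [201.7 226.4] 1854 [ 0.537 -0.005  0.02 ]
top clapper_stick 0.79 [230.8 399.9] 450 [ 0.468 -0.473  0.02 ]
top wood_block 0.58 [255.1 219.2] 285 [0.394 0.01  0.02 ]
```

```bash
python3 - <<'E'
import cv2
t=cv2.imread("pics/top0.png")[80:320,90:430];cv2.imwrite("pics/t1.png",cv2.resize(t,(800,565),interpolation=cv2.INTER_CUBIC))
s=cv2.imread("pics/scene0.png")[90:310,130:450];cv2.imwrite("pics/s1.png",cv2.resize(s,(800,550),interpolation=cv2.INTER_CUBIC))
E
```

```text
(no output)
```

View pics/t1.png

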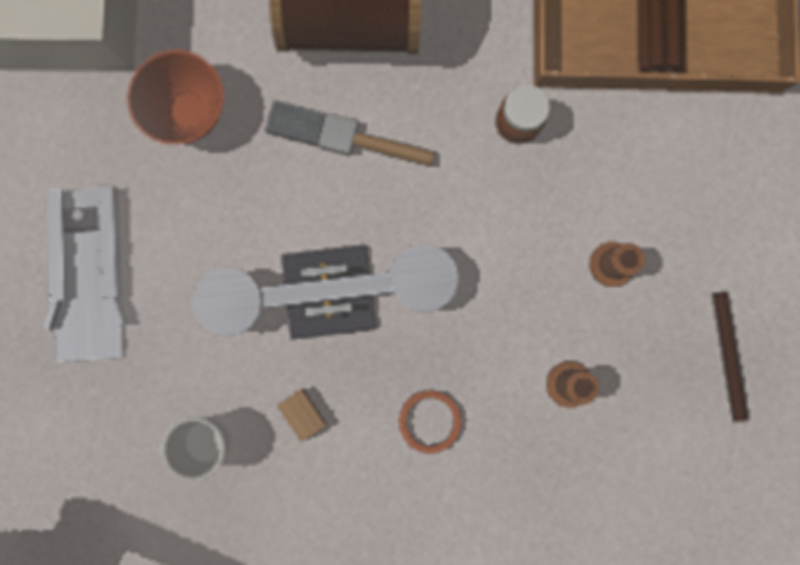

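View pics/s1.png

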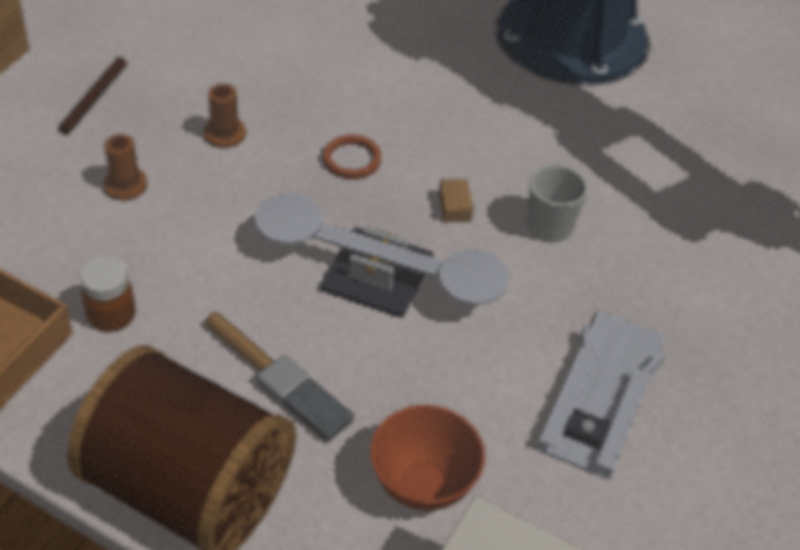

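The top crop shows the carrier at left with its apron toward the robot, and the stop block near its far end. The balance is in the middle, with pans at about crop (227,301) and (424,279). The rattles stand at right, with feet at about (613,264) and (571,384). The scene crop shows both rattles upright and the pans nearly level.

```bash
python3 - <<'E'
from h import *
c=vision.camera("top");s=vision.camera("scene")
f=lambda p,z:onz(c,[(80+p[1]/2.353-.3,90+p[0]/2.353-.3)],z)[0]
g=lambda p,z:onz(s,[(90+p[1]/2.5-.3,130+p[0]/2.5-.3)],z)[0]
for n,p,z in [("r1foot",(613,264),.006),("r1top",(627,259),.07),("r2foot",(571,384),.006),("r2top",(583,386),.07),("panL",(227,301),.05),("panR",(424,279),.05),("apronL",(57,360),.006),("apronR",(124,356),.006),("farL",(50,188),.021),("farR",(115,186),.021),("cup",(194,448),.06),("bowl",(176,97),.055)]:
    print(n,f(p,z).round(4))
for n,p,z in [("r1top",(121,143),.07),("r2top",(222,92),.07),("panL",(474,277),.05),("panR",(289,218),.05)]: print("scene",n,g(p,z).round(4))
w=vision.camera("wrist");print(np.round(w["hand_eye"],4).tolist(),w["K"],w["k1"])
E
```

```text
r1foot [ 0.5715 -0.3425  0.006 ]
r1top [ 0.5712 -0.3406  0.07  ]
r2foot [ 0.432  -0.2936  0.006 ]
r2top [ 0.4334 -0.2924  0.07  ]
panL [0.5173 0.0966 0.05  ]
panR [ 0.5463 -0.1207  0.05  ]
apronL [0.4465 0.3002 0.006 ]
apronR [0.453  0.2223 0.006 ]
farL [0.6451 0.3141 0.021 ]
farR [0.6489 0.2381 0.021 ]
cup [0.3578 0.1243 0.06  ]
bowl [0.7459 0.1628 0.055 ]
scene r1top [ 0.5691 -0.3418  0.07  ]
scene r2top [ 0.4307 -0.2936  0.07  ]
scene panL [0.5177 0.097  0.05  ]
scene panR [ 0.5503 -0.1192  0.05  ]
[[0.0009, -0.9568, -0.2909, 0.0794], [1.0, 0.0009, 0.0002, -0.0002], [0.0, -0.2909, 0.9568, -0.1846], [0.0, 0.0, 0.0, 1.0]] [[296.27979636   0.         258.93380834]
 [  0.         296.27979636 192.34083658]
 [  0.           0.           1.        ]] -0.06148269594741406
```

```bash
cat >> h.py <<'E'
def go(*tg):
    """targets (x,y,z,yaw of tool y from world y in deg CCW) -> fractions, from the measured pose"""
    o=robot.get_obs();M=R.from_quat(o["tool_rot"]).as_matrix()
    yaw=np.degrees(np.arctan2(-M[0,1],M[1,1]))
    print("at",np.round(o["position"],4),"yaw",round(yaw,2),"t",round(o["time"],2))
    for t in tg:
        d=M.T@(np.array(t[:3])-o["position"])/.3
        print(t,"->",np.round(d,4).tolist(),round(-(t[3]-yaw)/360,4))
E
python3 -c "
from h import *
go((.48,.25,.22,0),(.5715,-.3425,.2,8))"
```

```text
at [0.1839 0.5973 0.2006] yaw -17.12 t 1.45
(0.48, 0.25, 0.22, 0) -> [-1.2839, -0.8158, -0.0645] -0.0476
(0.5715, -0.3425, 0.2, 8) -> [-2.1568, -2.6134, 0.0023] -0.0698
```

```bash
python3 -m handwheel '[[-1,-0.64,-0.06,-0.0476],[-1,-0.64,-0.06,-0.0476],[-1,-0.64,-0.06,-0.0476],[-1,-0.64,-0.06,-0.0476],[-1,-0.64,-0.06,-0.0476],[-1,-0.64,-0.06,-0.0476],[-1,-0.64,-0.06,-0.0476],[-1,-0.64,-0.06,-0.0476],[-1,-0.64,-0.06,-0.0476],[-1,-0.64,-0.06,-0.0476],[-1,-0.64,-0.06,-0.0476],[-1,-0.64,-0.06,-0.0476]]' 100; python3 -c "
from h import *
go((.5715,-.3425,.2,8))"
```

```text
time: 2.45
position: [0.4136, 0.3257, 0.2186]
tool_rot: [0.0, 1.0, 0.0, -0.0]
ft_force: [-1.0, 0.5, -0.3]
grip_width: 0.0871
grip_force: 0.0
at [0.4136 0.3257 0.2186] yaw -0.01 t 2.45
(0.5715, -0.3425, 0.2, 8) -> [-0.5267, -2.2273, 0.0608] -0.0223
```

```bash
python3 -m handwheel '[[-0.4,-0.19,0,0],[-0.4,-0.19,0,0],[-0.4,-0.19,0,0],[-0.4,-0.19,0,0],[-0.4,-0.19,0,0],[-0.4,-0.19,0,0]]'; python3 - <<'E'
from h import *
o=robot.get_obs();c=vision.camera("wrist");np.save("car.npy",c["frame"])
import pickle;pickle.dump((o,c),open("car.pkl","wb"))
cv2.imwrite("pics/car.png",cv2.resize(c["frame"][:,:,::-1],(800,600),interpolation=cv2.INTER_CUBIC))
go((.5317,-.012,.22,8),(.5715,-.3425,.2,8))
E
```

```text
time: 2.95
position: [0.5325, 0.2696, 0.218]
tool_rot: [-0.001, 1.0, 0.0, -0.001]
ft_force: [0.1, 0.4, -1.1]
grip_width: 0.0871
grip_force: 0.0
at [0.5318 0.2698 0.2181] yaw 0.12 t 3.0
(0.5317, -0.012, 0.22, 8) -> [0.0023, -0.9395, -0.0064] -0.0219
(0.5715, -0.3425, 0.2, 8) -> [-0.1282, -2.0414, 0.0599] -0.0219
```

View pics/car.png

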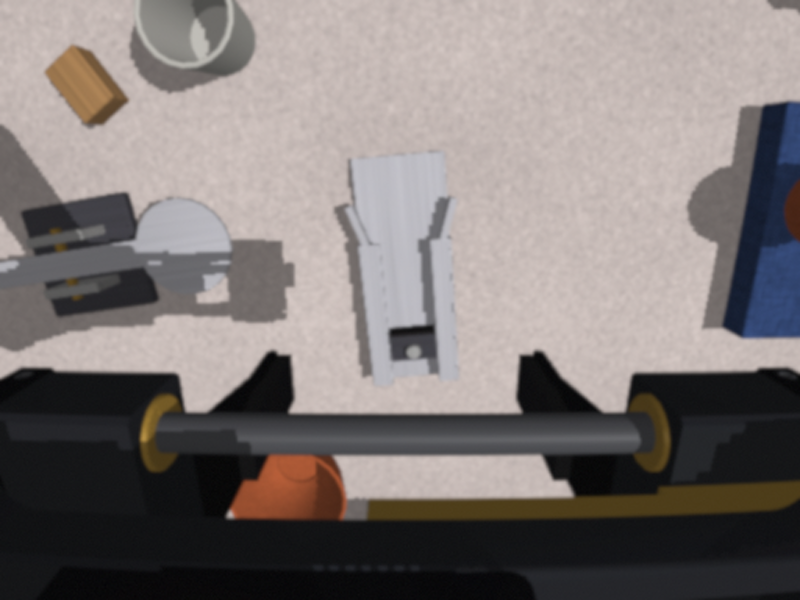

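The wrist picture shows the whole carrier. Its apron corners are at about (351,158) and (441,152), the lips run from row 240 to 382, and the dark stop block's near edge is at about row 328.

```bash
python3 - <<'E'
from h import *
import pickle
from scipy.optimize import least_squares
o,c=pickle.load(open("car.pkl","rb"))
P=lambda u:np.array([(v/1.5625-.2,x/1.5625-.2) for x,v in u])
# carrier-frame points
px=[(351,158),(441,152),(375,385),(458,378),(360,245),(378,244),(433,240),(392,382),(437,377)]
X=np.array([(-.1,-.039,.006),(-.1,.039,.006),(.1,-.039,.021),(.1,.039,.021),(-.03,-.039,.021),(-.03,-.021,.021),(-.03,.021,.021),(.1,-.021,.021),(.1,.021,.021)])
def W(p):
    a=p[2];return X@np.array([[np.cos(a),np.sin(a),0],[-np.sin(a),np.cos(a),0],[0,0,1]])+[p[0],p[1],0]
f=lambda p:(proj(c,W(p),o)-P(px)).ravel()
r=least_squares(f,[.548,.268,.075],loss="soft_l1");print(r.x[:2].round(4),np.degrees(r.x[2]).round(2));print((r.fun.reshape(-1,2)).round(1).tolist())
t=r.x
s=onz(c,P([(390,329),(436,326)]),.023,o)
a=t[2];M=np.array([[np.cos(a),-np.sin(a)],[np.sin(a),np.cos(a)]])
print("stop top edge in carrier",((s[:,:2]-t[:2])@M).round(4))
for x in (-.07,-.03,.035,.0): print(x,(M@[x,0]+t[:2]).round(4))
E
```

```text
[0.5466 0.2713] 4.65
[[-0.1, -0.3], [-1.3, 2.5], [0.3, -1.2], [0.9, 0.2], [-0.2, -1.5], [-0.6, 0.7], [-0.6, -2.2], [1.4, 0.4], [2.4, 1.1]]
stop top edge in carrier [[ 0.0457 -0.0186]
 [ 0.0461  0.0216]]
-0.07 [0.4768 0.2656]
-0.03 [0.5167 0.2688]
0.035 [0.5814 0.2741]
0.0 [0.5466 0.2713]
```

```bash
python3 -m handwheel '[[0,-0.94,0,-0.0219],[0,-0.94,0,-0.0219],[0,-0.94,0,-0.0219],[0,-0.94,0,-0.0219],[0,-0.94,0,-0.0219],[0,-0.94,0,-0.0219],[0,-0.94,0,-0.0219],[0,-0.94,0,-0.0219],[0,-0.94,0,-0.0219],[0,-0.94,0,-0.0219]]'; python3 - <<'E'
from h import *
o=robot.get_obs();c=vision.camera("wrist")
import pickle;pickle.dump((o,c),open("bal.pkl","wb"))
cv2.imwrite("pics/bal.png",cv2.resize(c["frame"][:,:,::-1],(800,600),interpolation=cv2.INTER_CUBIC))
go((.5715,-.3425,.2,8))
E
```

```text
time: 3.83
position: [0.533, -0.0115, 0.2187]
tool_rot: [-0.07, 0.998, 0.001, -0.0]
ft_force: [-0.1, -0.7, 0.1]
grip_width: 0.087
grip_force: 0.0
at [ 0.5333 -0.0112  0.2187] yaw 8.03 t 3.88
(0.5715, -0.3425, 0.2, 8) -> [0.0281, -1.1115, 0.0611] 0.0001
```

View pics/bal.png

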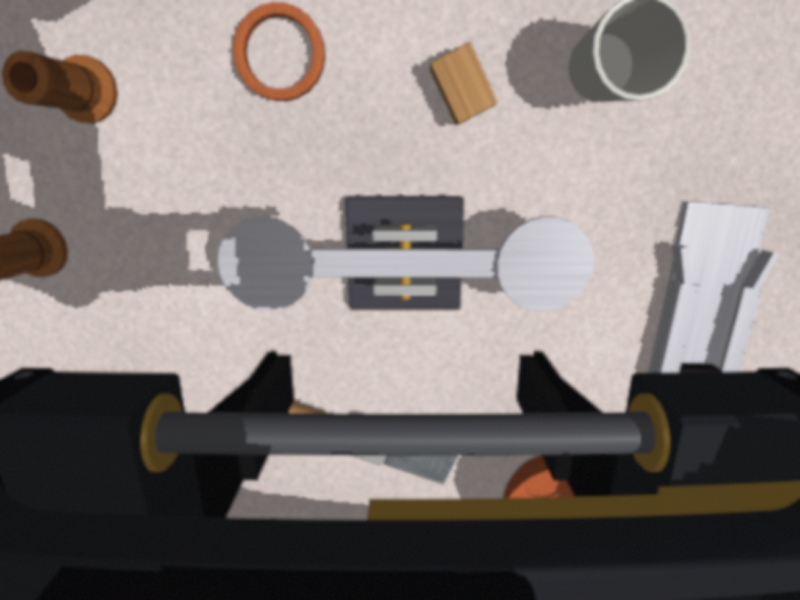

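The wrist picture shows the beam in line with the tool's y axis, with the pans at (266,262) and (546,264). A rattle's foot shows at the left edge.

```bash
python3 - <<'E'
from h import *
import pickle
o,c=pickle.load(open("bal.pkl","rb"))
P=lambda u:np.array([(v/1.5625-.2,x/1.5625-.2) for x,v in u])
for z in (.05,):
    p=onz(c,P([(266,262),(546,264),(218,262),(314,262),(498,264),(594,264)]),z,o);print(p.round(4).tolist())
    print(np.linalg.norm(p[0]-p[1]),np.linalg.norm(p[2]-p[3]),np.linalg.norm(p[4]-p[5]),np.degrees(np.arctan2(-(p[1]-p[0])[0],(p[1]-p[0])[1])))
E
python3 -m handwheel '[[0.025,-1,0.06,0],[0.025,-1,0.06,0],[0.025,-1,0.06,0],[0.025,-1,0.06,0],[0.025,-1,0.06,0],[0.025,-1,0.06,0],[0.025,-1,0.06,0],[0.025,-1,0.06,0],[0.025,-1,0.06,0],[0.025,-1,0.06,0]]'; python3 - <<'E'
from h import *
o=robot.get_obs();c=vision.camera("wrist")
import pickle;pickle.dump((o,c),open("r1.pkl","wb"))
cv2.imwrite("pics/r1.png",cv2.resize(c["frame"][:,:,::-1],(800,600),interpolation=cv2.INTER_CUBIC))
go((.5715,-.3415,.2,8))
E
```

```text
[[0.5442, -0.1198, 0.05], [0.5152, 0.0975, 0.05], [0.5494, -0.1576, 0.05], [0.5391, -0.0824, 0.05], [0.5206, 0.06, 0.05], [0.5098, 0.1355, 0.05]]
0.21923685248572358 0.07595042370193344 0.0761948697240345 7.597714509039695
time: 4.72
position: [0.5681, -0.3092, 0.2]
tool_rot: [-0.07, 0.998, 0.001, -0.001]
ft_force: [-0.2, 0.2, 0.1]
grip_width: 0.0871
grip_force: 0.0
at [ 0.5681 -0.3085  0.2003] yaw 8.04 t 4.77
(0.5715, -0.3415, 0.2, 8) -> [0.0041, -0.1104, 0.0007] 0.0001
```

View pics/r1.png

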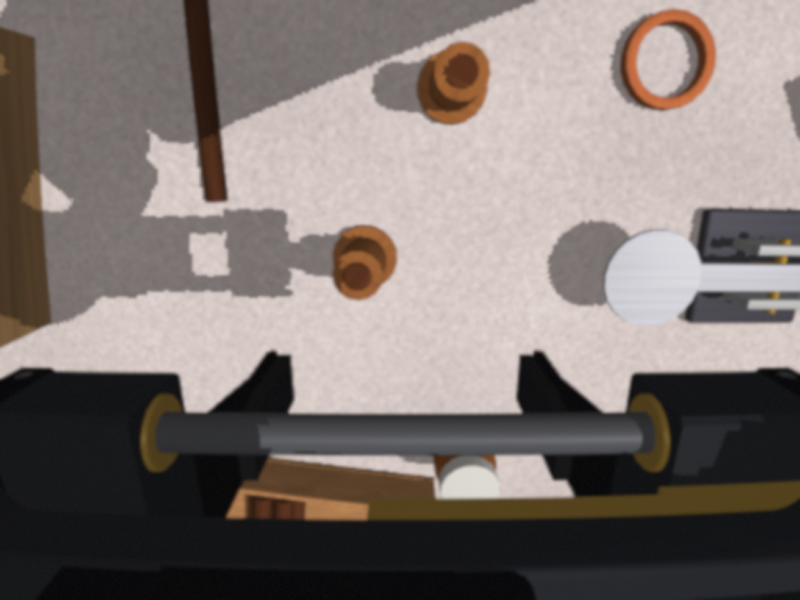

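The picture shows r1's foot at (365,257) with its top at (357,275), and r2's foot at (453,92) with its top at (461,70). The pan, jar and bracelet are clear of both.

```bash
python3 - <<'E'
from h import *
import pickle
o,c=pickle.load(open("r1.pkl","rb"))
P=lambda u:np.array([(v/1.5625-.2,x/1.5625-.2) for x,v in u])
for n,u,z in [("r1f",(365,257),.008),("r1t",(357,275),.07),("r2f",(453,90),.008),("r2t",(461,70),.07),("panR",(653,277),.05)]:
    p=onz(c,P([u]),z,o);print(n,p.round(4))
go((.571,-.3418,.2,8),(.571,-.3418,.036,8))
E
```

```text
r1f [[ 0.5696 -0.3423  0.008 ]]
r1t [[ 0.57   -0.3429  0.07  ]]
r2f [[ 0.4325 -0.2916  0.008 ]]
r2t [[ 0.4295 -0.2934  0.07  ]]
panR [[ 0.5451 -0.1224  0.05  ]]
at [ 0.5681 -0.3085  0.2003] yaw 8.04 t 4.77
(0.571, -0.3418, 0.2, 8) -> [0.0059, -0.1112, 0.0007] 0.0001
(0.571, -0.3418, 0.036, 8) -> [0.0053, -0.1125, 0.5473] 0.0001
```

```bash
python3 -m handwheel '[[0.0095,-0.114,0.1,0],[0.0095,-0.114,0.2,0],[0.0095,-0.114,0.3,0],[0.0095,-0.114,0.4,0],[0.0095,-0.114,0.5,0],[0.0095,-0.114,0.547,0],[0.0095,-0.114,0.547,0],[0.0095,-0.114,0.547,0]]' 100 && python3 -m handwheel '[[0,0,0,0],[0,0,0,0],[0,0,0,0],[0,0,0,0],[0,0,0,0],[0,0,0,0],[0,0,0,0],[0,0,0,0]]' 0 10; python3 -c "
from h import *
go((.570,-.3426,.17,8),(.5445,-.121,.17,8))"
```

```text
time: 5.43
position: [0.57, -0.343, 0.0363]
tool_rot: [-0.07, 0.998, 0.001, -0.001]
ft_force: [-0.0, 0.0, 0.9]
grip_width: 0.0872
grip_force: 0.0
time: 6.1
position: [0.5698, -0.346, 0.0366]
tool_rot: [-0.069, 0.998, 0.0, -0.0]
ft_force: [0.3, 0.7, 0.3]
grip_width: 0.0417
grip_force: 0.3
at [ 0.5698 -0.346   0.0366] yaw 7.88 t 6.1
(0.57, -0.3426, 0.17, 8) -> [-0.0022, 0.0111, -0.4447] -0.0003
(0.5445, -0.121, 0.17, 8) -> [-0.0194, 0.7545, -0.4446] -0.0003
```

```bash
python3 -m handwheel '[[0,0,0,0],[0,0,0,0],[0,0,0,0],[0,0,0,0]]'; python3 -m handwheel '[[0,0,-0.05,0],[0,0,-0.05,0]]'; python3 -c "
from h import *
go((.5445,-.121,.17,8))"
```

```text
time: 6.43
position: [0.5698, -0.3458, 0.0365]
tool_rot: [-0.069, 0.998, 0.0, -0.0]
ft_force: [-0.8, 0.6, -0.7]
grip_width: 0.0354
grip_force: 10.0
time: 6.6
position: [0.571, -0.3469, 0.0532]
tool_rot: [-0.069, 0.998, -0.001, 0.001]
ft_force: [0.0, 0.1, -0.2]
grip_width: 0.0353
grip_force: 9.9
at [ 0.571  -0.3469  0.0532] yaw 7.91 t 6.6
(0.5445, -0.121, 0.17, 8) -> [-0.0168, 0.757, -0.3913] -0.0003
```

```bash
python3 -m handwheel '[[0,0,-0.1,0],[0,0.0,-0.2,0],[-0.0,0.1,-0.3,0],[-0.017,0.2,-0.39,0],[-0.017,0.3,-0.39,0],[-0.017,0.4,-0.39,0],[-0.017,0.5,-0.39,0],[-0.017,0.6,-0.39,0],[-0.017,0.7,-0.39,0],[-0.017,0.757,-0.39,0],[-0.017,0.757,-0.39,0],[-0.017,0.757,-0.39,0]]'; python3 - <<'E'
from h import *
go((.5445,-.121,.1,8),(.5445,-.121,.086,8))
c=vision.camera("scene")
p=vision.outline_of("scene","pan_left")
cv2.imwrite("pics/hold.png",cv2.resize(c["frame"][90:250,170:370,::-1],(800,640))[:600])
E
```

```text
time: 7.6
position: [0.5438, -0.1196, 0.1685]
tool_rot: [-0.07, 0.998, -0.0, 0.0]
ft_force: [0.5, -1.4, -1.5]
grip_width: 0.0358
grip_force: 10.0
at [ 0.5438 -0.1196  0.1685] yaw 8.03 t 7.6
(0.5445, -0.121, 0.1, 8) -> [-0.0015, -0.0046, 0.2284] 0.0001
(0.5445, -0.121, 0.086, 8) -> [-0.0015, -0.0046, 0.275] 0.0001
```

View pics/hold.png

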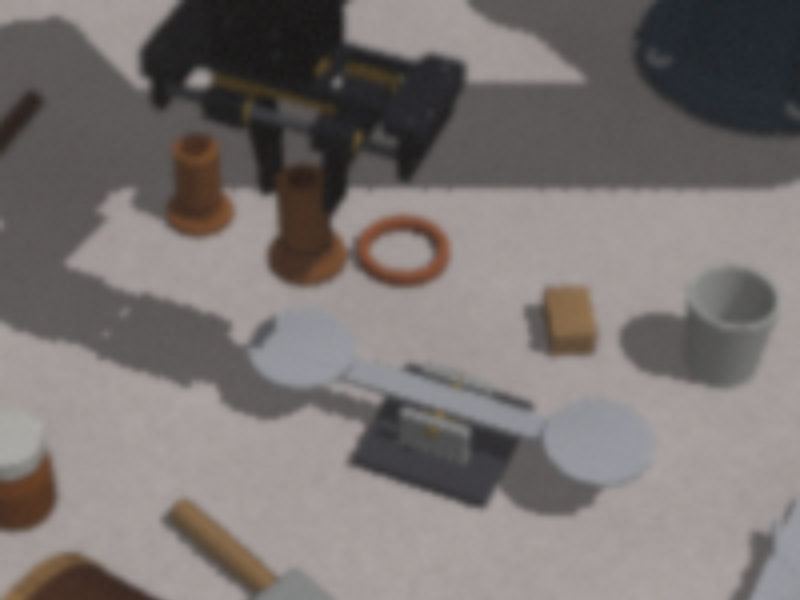

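```bash
python3 -m handwheel '[[-0.001,-0.004,0.08,0],[-0.001,-0.004,0.16,0],[-0.001,-0.004,0.22,0],[-0.001,-0.004,0.24,0],[-0.001,-0.004,0.25,0],[-0.001,-0.004,0.26,0],[-0.001,-0.004,0.27,0],[-0.001,-0.004,0.28,0],[-0.001,-0.004,0.286,0],[-0.001,-0.004,0.292,0],[-0.001,-0.004,0.298,0],[-0.001,-0.004,0.298,0],[-0.001,-0.004,0.298,0]]'; python3 -c "
from h import *
go((.5445,-.121,.079,8))"
```

```text
time: 8.78
position: [0.5442, -0.1213, 0.0792]
tool_rot: [-0.069, 0.998, 0.0, -0.0]
ft_force: [0.3, 0.3, -0.8]
grip_width: 0.0355
grip_force: 9.9
at [ 0.5442 -0.1213  0.0792] yaw 7.91 t 8.78
(0.5445, -0.121, 0.079, 8) -> [-0.0012, 0.0009, 0.0007] -0.0003
```

```bash
python3 -m handwheel '[[0,0,0,0],[0,0,0,0],[0,0,0,0],[0,0,0,0],[0,0,0,0],[0,0,0,0],[0,0,0,0],[0,0,0,0]]' 90; python3 -m handwheel '[[0,0,-0.06,0],[0,0,-0.15,0],[0,0,-0.25,0],[0,0,-0.35,0],[0,0,-0.43,0],[0,0,-0.43,0]]' 100; python3 - <<'E'
from h import *
go((.431,-.2928,.2,8),(.431,-.2928,.036,8))
c=vision.camera("scene")
for l in ("rattle_a_mid","pan_left"):
  for r in vision.outline_of("scene",l)[:3]:
    m=np.argwhere(r["mask"]);print(l,r["conf"],r["point"],m.min(0),m.max(0),onz(c,[r["point"]],.075)[0].round(3))
cv2.imwrite("pics/rel.png",cv2.resize(c["frame"][90:250,170:370,::-1],(800,640))[:600])
E
```

```text
time: 9.45
position: [0.5442, -0.1214, 0.0791]
tool_rot: [-0.069, 0.998, 0.0, -0.0]
ft_force: [-0.1, -0.7, 0.1]
grip_width: 0.0761
grip_force: 0.0
time: 9.95
position: [0.5476, -0.1228, 0.2136]
tool_rot: [-0.069, 0.998, -0.003, 0.005]
ft_force: [0.6, -0.7, 0.6]
grip_width: 0.0871
grip_force: 0.0
at [ 0.5476 -0.1228  0.2136] yaw 7.91 t 9.95
(0.431, -0.2928, 0.2, 8) -> [0.4634, -0.5075, 0.0438] -0.0002
(0.431, -0.2928, 0.036, 8) -> [0.4685, -0.5042, 0.5905] -0.0002
rattle_a_mid 0.82 [141.7, 218.6] [123 211] [148 227] [ 0.492 -0.25   0.075]
rattle_a_mid 0.58 [169.7, 351.3] [156 341] [186 364] [0.389 0.13  0.075]
rattle_a_mid 0.37 [166.1, 313.8] [160 305] [178 318] [0.432 0.034 0.075]
pan_left 0.6 [188.8, 297.8] [172 232] [208 333] [0.532 0.037 0.075]
pan_left 0.58 [241.5, 247.9] [215 212] [266 270] [0.749 0.016 0.075]
```

View pics/rel.png

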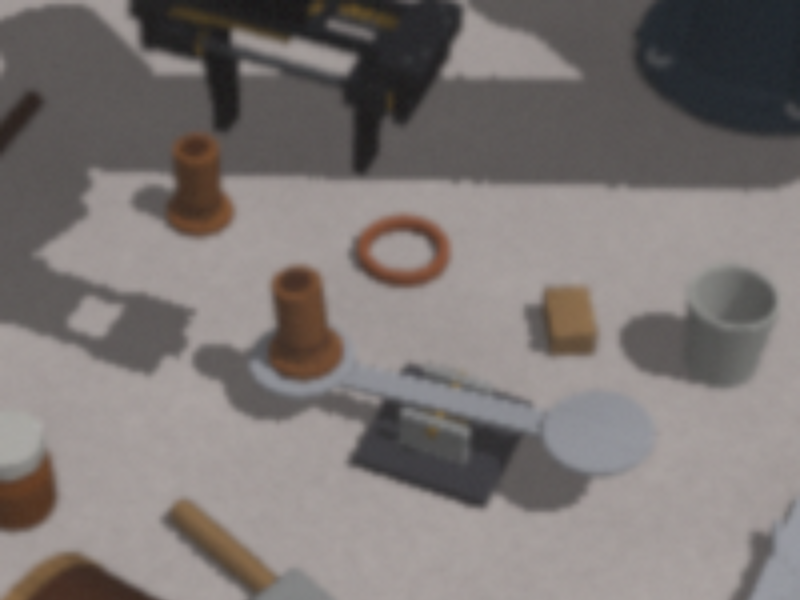

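The first rattle stands on the right pan, foot at about (305,355), and that pan is down. The left pan is up.

```bash
python3 -m handwheel '[[0.45,-0.5,0.04,0],[0.45,-0.5,0.04,0],[0.45,-0.5,0.04,0],[0.45,-0.5,0.04,0],[0.45,-0.5,0.04,0],[0.45,-0.5,0.04,0],[0.45,-0.5,0.04,0],[0.45,-0.5,0.04,0]]' 100; python3 - <<'E'
from h import *
o=robot.get_obs();c=vision.camera("wrist")
cv2.imwrite("pics/r2.png",cv2.resize(c["frame"][:,:,::-1],(800,600),interpolation=cv2.INTER_CUBIC))
for r in vision.outline_of("wrist","rattle_a_mid")[:3]:
    m=np.argwhere(r["mask"]);print(r["conf"],r["point"],m.min(0),m.max(0),onz(c,[r["point"]],.035,o)[0].round(4))
go((.431,-.2928,.036,8))
E
```

```text
time: 10.77
position: [0.4305, -0.2876, 0.1948]
tool_rot: [-0.068, 0.998, 0.002, -0.001]
ft_force: [0.2, -0.2, -1.1]
grip_width: 0.0872
grip_force: 0.0
0.84 [172.5, 256.0] [146 233] [195 275] [ 0.4312 -0.2909  0.035 ]
at [ 0.4313 -0.287   0.1954] yaw 7.99 t 10.87
(0.431, -0.2928, 0.036, 8) -> [0.0034, -0.0199, 0.5314] -0.0
```

Mask centroid agrees (0.4312, -0.291). Descend and grasp.

```bash
python3 -m handwheel '[[0.003,-0.017,0.1,0],[0.003,-0.017,0.2,0],[0.003,-0.017,0.3,0],[0.003,-0.017,0.4,0],[0.003,-0.017,0.5,0],[0.003,-0.017,0.531,0],[0.003,-0.017,0.531,0],[0.003,-0.017,0.531,0]]' 100 && python3 -m handwheel '[[0,0,0,0],[0,0,0,0],[0,0,0,0],[0,0,0,0],[0,0,0,0],[0,0,0,0],[0,0,0,0],[0,0,0,0],[0,0,0,0],[0,0,0,0],[0,0,0,0],[0,0,0,0]]' 0 10; python3 -c "
from h import *
go((.431,-.2928,.2,8),(.51,-.02,.24,8),(.516,.097,.2,8))"
```

```text
time: 11.53
position: [0.4316, -0.2931, 0.0371]
tool_rot: [-0.07, 0.998, 0.0, -0.0]
ft_force: [-0.3, -0.1, 1.6]
grip_width: 0.0869
grip_force: 0.0
time: 12.53
position: [0.4307, -0.2934, 0.0368]
tool_rot: [-0.069, 0.998, 0.0, -0.0]
ft_force: [-0.9, 0.9, 1.9]
grip_width: 0.0357
grip_force: 10.0
at [ 0.4307 -0.2934  0.0368] yaw 7.9 t 12.53
(0.431, -0.2928, 0.2, 8) -> [-0.001, 0.0022, -0.544] -0.0003
(0.51, -0.02, 0.24, 8) -> [-0.3867, 0.8668, -0.6768] -0.0003
(0.516, 0.097, 0.2, 8) -> [-0.4602, 1.2503, -0.5433] -0.0003
```

```bash
python3 -m handwheel '[[0,0,-0.1,0],[0,0,-0.2,0],[0,0.0,-0.3,0],[0,0,-0.4,0],[0,0,-0.5,0],[0,0,-0.6,0],[-0.05,0.1,-0.66,0],[-0.1,0.2,-0.66,0],[-0.15,0.3,-0.66,0],[-0.2,0.4,-0.66,0],[-0.25,0.5,-0.66,0],[-0.3,0.6,-0.66,0],[-0.33,0.7,-0.66,0],[-0.36,0.8,-0.66,0],[-0.4,0.9,-0.66,0],[-0.44,1,-0.66,0],[-0.44,1,-0.66,0],[-0.44,1,-0.66,0]]'; python3 -c "
from h import *
go((.516,.097,.2,8),(.516,.097,.11,8))"
```

```text
time: 14.03
position: [0.5202, 0.023, 0.2344]
tool_rot: [-0.071, 0.997, -0.0, -0.0]
ft_force: [-0.2, -0.7, -1.5]
grip_width: 0.0361
grip_force: 10.0
at [0.5202 0.023  0.2344] yaw 8.12 t 14.03
(0.516, 0.097, 0.2, 8) -> [-0.0211, 0.2461, 0.1145] 0.0003
(0.516, 0.097, 0.11, 8) -> [-0.0214, 0.2462, 0.4145] 0.0003
```

```bash
python3 -m handwheel '[[-0.005,0.1,0.05,0],[-0.012,0.2,0.1,0],[-0.021,0.246,0.17,0],[-0.021,0.246,0.25,0],[-0.021,0.246,0.32,0],[-0.021,0.246,0.38,0],[-0.021,0.246,0.41,0],[-0.021,0.246,0.42,0],[-0.021,0.246,0.43,0],[-0.021,0.246,0.436,0],[-0.021,0.246,0.443,0],[-0.021,0.246,0.443,0],[-0.021,0.246,0.443,0]]'; python3 -c "
from h import *
go((.516,.097,.1015,8))"
```

```text
time: 15.12
position: [0.5169, 0.0955, 0.1026]
tool_rot: [-0.069, 0.998, -0.0, 0.001]
ft_force: [-0.5, -1.5, -0.9]
grip_width: 0.0361
grip_force: 10.0
at [0.5169 0.0955 0.1026] yaw 7.9 t 15.12
(0.516, 0.097, 0.1015, 8) -> [0.0023, 0.0055, 0.0035] -0.0003
```

Release, wait, and rise; then look.

```bash
python3 -m handwheel '[[0.002,0.004,0.003,0],[0.002,0.004,0.004,0],[0.002,0.004,0.004,0]]'; python3 -m handwheel '[[0,0,0,0],[0,0,0,0],[0,0,0,0],[0,0,0,0],[0,0,0,0],[0,0,0,0],[0,0,0,0],[0,0,0,0]]' 95; python3 -m handwheel '[[0,0,-0.06,0],[0,0,-0.15,0],[0,0,-0.25,0],[0,0,-0.35,0],[0,0,-0.38,0],[0,0,-0.38,0],[0,0,-0.38,0],[0,0,-0.38,0],[0,0,-0.38,0],[0,0,-0.38,0]]' 100; python3 - <<'E'
from h import *
go((.516,.097,.08,8),(.5445,-.121,.2,8))
c=vision.camera("scene")
cv2.imwrite("pics/weigh.png",cv2.resize(c["frame"][90:250,180:380,::-1],(800,640))[:600])
E
```

```text
time: 15.37
position: [0.5157, 0.0968, 0.1009]
tool_rot: [-0.069, 0.998, -0.0, 0.0]
ft_force: [-0.9, 0.3, -2.0]
grip_width: 0.0356
grip_force: 10.0
time: 16.03
position: [0.5158, 0.0966, 0.1008]
tool_rot: [-0.069, 0.998, 0.0, 0.0]
ft_force: [0.1, 0.5, 0.3]
grip_width: 0.0791
grip_force: 0.0
time: 16.87
position: [0.5147, 0.0966, 0.2131]
tool_rot: [-0.069, 0.998, 0.0, -0.002]
ft_force: [-0.1, 0.8, -0.1]
grip_width: 0.0865
grip_force: 0.0
at [0.5147 0.0966 0.2131] yaw 7.9 t 16.87
(0.516, 0.097, 0.08, 8) -> [-0.0059, 0.0004, 0.4437] -0.0003
(0.5445, -0.121, 0.2, 8) -> [0.0012, -0.7322, 0.0433] -0.0003
```

View pics/weigh.png

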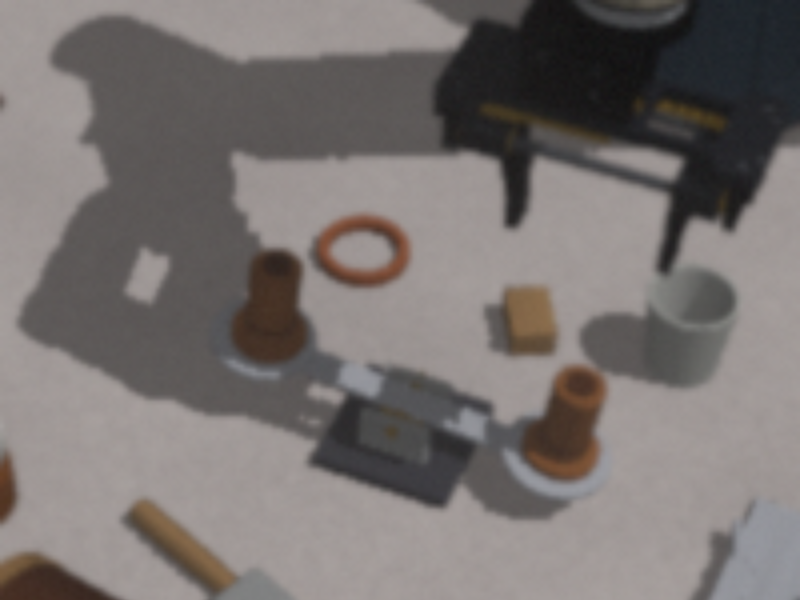

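The left pan is now down: it has dropped to about (557,460), and it sat near (558,430) while up. The right pan is up and both rattles stand, so r2 on the left pan is the heavy one.

```bash
python3 - <<'E'
from h import *
o=robot.get_obs();c=vision.camera("wrist")
for r in vision.outline_of("wrist","rattle_a_mid")[:3]:
    m=np.argwhere(r["mask"]);print(r["conf"],r["point"],m.min(0),m.max(0),onz(c,[r["point"]],.072,o)[0].round(4))
print(np.round(o["q"],2))
B=np.array([.5158,.0967]);u=np.array([-.137,.99])
print("expect centre px",proj(c,[[*(B+u*.0045),.074]],o).round(1))
g=B+u*.0045
go((*g,.0755,8))
E
```

```text
0.66 [177.6, 263.7] [148 239] [200 284] [0.516  0.1019 0.072 ]
0.26 [32.9, 70.0] [ 7 61] [ 68 120] [ 0.3909 -0.1178  0.072 ]
[-0.03  0.38  1.67  0.    1.1  -1.74]
expect centre px [[177.3 263.2]]
at [0.5154 0.0966 0.2139] yaw 7.9 t 17.02
(np.float64(0.5151835), np.float64(0.101155), 0.0755, 8) -> [-0.0022, 0.0149, 0.4613] -0.0003
```

```bash
python3 -m handwheel '[[-0.002,0.015,0.1,0],[-0.002,0.015,0.2,0],[-0.002,0.015,0.3,0],[-0.002,0.015,0.38,0],[-0.002,0.015,0.43,0],[-0.002,0.015,0.461,0],[-0.002,0.015,0.461,0],[-0.002,0.015,0.461,0]]' 100 && python3 -m handwheel '[[0,0,0,0],[0,0,0,0],[0,0,0,0],[0,0,0,0],[0,0,0,0],[0,0,0,0],[0,0,0,0],[0,0,0,0],[0,0,0,0],[0,0,0,0],[0,0,0,0],[0,0,0,0]]' 0 8; python3 -c "
from h import *
print(robot.get_obs()['moment'])
go((.515,.1,.18,8))"
```

```text
time: 17.68
position: [0.5159, 0.1012, 0.0764]
tool_rot: [-0.069, 0.998, 0.0, -0.0]
ft_force: [-0.4, 0.0, -0.3]
grip_width: 0.0871
grip_force: 0.0
time: 18.68
position: [0.5158, 0.1015, 0.0766]
tool_rot: [-0.069, 0.998, 0.0, 0.0]
ft_force: [-0.2, 2.2, 1.6]
grip_width: 0.0365
grip_force: 8.0
[ 0.50831173  0.12594837 -0.01379647]
at [0.5158 0.1015 0.0766] yaw 7.89 t 18.68
(0.515, 0.1, 0.18, 8) -> [0.0031, -0.0044, -0.3448] -0.0003
```

```bash
python3 -m handwheel '[[0,0,-0.007,0],[0,0,-0.014,0],[0,0,-0.021,0],[0,0,-0.028,0],[0,0,-0.035,0],[0,0,-0.042,0],[0,0,-0.049,0],[0,0,-0.056,0],[0,0,-0.063,0],[0,0,-0.07,0],[0,0,-0.08,0],[0,0,-0.09,0],[0,0,-0.11,0],[0,0,-0.15,0],[0,0,-0.22,0],[0,0,-0.3,0],[0,0,-0.36,0],[0,0,-0.36,0],[0,0,-0.36,0]]'; python3 - <<'E'
from h import *
go((.4768,.2656,.19,-85.35),(.4768,.2656,.06,-85.35))
c=vision.camera("scene")
cv2.imwrite("pics/lift.png",cv2.resize(c["frame"][90:250,180:380,::-1],(800,640))[:600])
E
```

```text
time: 20.27
position: [0.5164, 0.1012, 0.1855]
tool_rot: [-0.069, 0.998, -0.0, 0.001]
ft_force: [0.5, -0.0, -1.9]
grip_width: 0.0364
grip_force: 8.0
at [0.5164 0.1012 0.1855] yaw 7.9 t 20.27
(0.4768, 0.2656, 0.19, -85.35) -> [0.0553, 0.5608, -0.0154] 0.259
(0.4768, 0.2656, 0.06, -85.35) -> [0.0565, 0.5609, 0.4179] 0.259
```

View pics/lift.png

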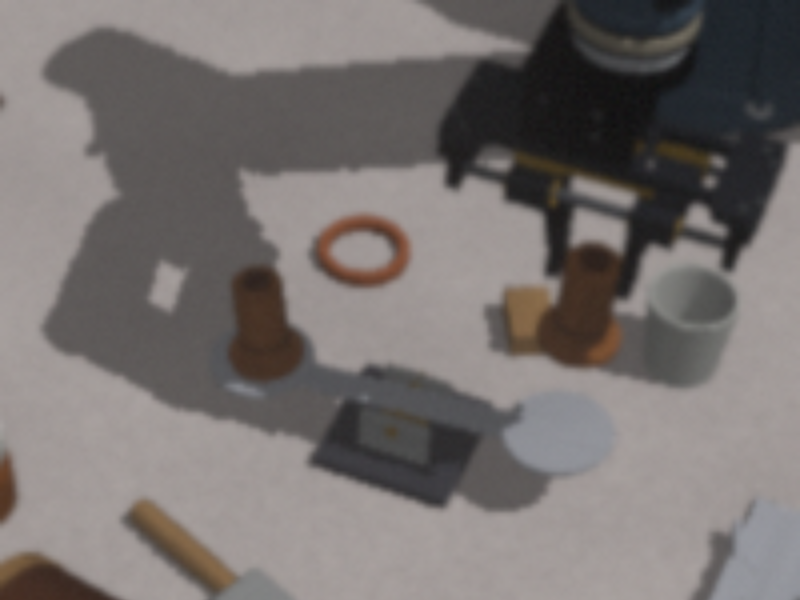

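The lighter rattle stands on the right pan, now down, and the left pan is empty and up. The heavy rattle hangs upright in the fingers.

```bash
python3 -m handwheel '[[0,0.1,-0.015,0.02],[0,0.2,-0.015,0.04],[0.02,0.3,-0.015,0.06],[0.04,0.4,-0.015,0.08],[0.055,0.5,-0.015,0.1],[0.055,0.561,-0.015,0.12],[0.055,0.561,-0.015,0.14],[0.055,0.561,-0.015,0.16],[0.055,0.561,-0.015,0.18],[0.055,0.561,-0.015,0.2],[0.055,0.561,-0.015,0.22],[0.055,0.561,-0.015,0.24],[0.055,0.561,-0.015,0.259],[0.055,0.561,-0.015,0.259],[0.055,0.561,-0.015,0.259],[0.055,0.561,-0.015,0.259]]'; python3 - <<'E'
from h import *
go((.4768,.2656,.06,-85.35),(.4768,.2656,.0425,-85.35))
print(robot.get_obs()["ft_force"])
E
```

```text
time: 21.65
position: [0.4756, 0.2654, 0.188]
tool_rot: [0.677, 0.736, -0.001, -0.001]
ft_force: [-0.3, -0.2, -1.7]
grip_width: 0.0361
grip_force: 8.0
at [0.4756 0.2654 0.188 ] yaw -85.19 t 21.65
(0.4768, 0.2656, 0.06, -85.35) -> [0.0007, 0.0049, 0.4265] 0.0004
(0.4768, 0.2656, 0.0425, -85.35) -> [0.0007, 0.005, 0.4848] 0.0004
[-0.30241369 -0.17064418 -1.72837396]
```

```bash
python3 -m handwheel '[[0.001,0.005,0.1,0],[0.001,0.005,0.2,0],[0.001,0.005,0.3,0],[0.001,0.005,0.38,0],[0.001,0.005,0.42,0],[0.001,0.005,0.44,0],[0.001,0.005,0.45,0],[0.001,0.005,0.46,0],[0.001,0.005,0.46,0],[0.001,0.005,0.46,0]]'; python3 - <<'E'
from h import *
go((.4768,.2656,.0425,-85.35))
print(robot.get_obs()["ft_force"])
c=vision.camera("wrist");cv2.imwrite("pics/apr.png",cv2.resize(c["frame"][:,:,::-1],(800,600),interpolation=cv2.INTER_CUBIC))
E
```

```text
time: 22.48
position: [0.4785, 0.2663, 0.0518]
tool_rot: [0.678, 0.735, 0.001, 0.0]
ft_force: [0.0, -0.1, -1.4]
grip_width: 0.0363
grip_force: 8.0
at [0.4785 0.2663 0.0518] yaw -85.32 t 22.48
(0.4768, 0.2656, 0.0425, -85.35) -> [-0.0018, -0.0058, 0.0309] 0.0001
[ 0.03097336 -0.09650486 -1.3546659 ]
```

View pics/apr.png

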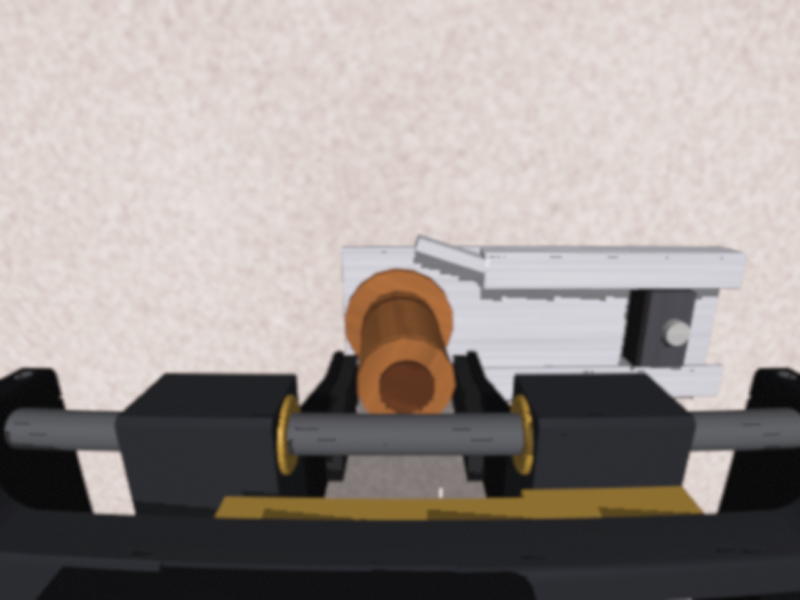

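The view shows the foot ring (x 346 to 453, top at row 269) over the apron. The channel lies to the right: the inner lip edges are near rows 288 and 366, and the stop's near face is at about x 627 to 640. That was my tenth and last picture, so I work from numbers from here on.

```bash
python3 - <<'E'
from h import *
o=robot.get_obs();c=vision.camera("wrist")
P=lambda u:np.array([(v/1.5625-.2,x/1.5625-.2) for x,v in u])
a=np.radians(4.65);M=np.array([[np.cos(a),-np.sin(a)],[np.sin(a),np.cos(a)]]);t=np.array([.5466,.2713])
L=lambda u,z:((onz(c,P(u),z,o)[:,:2]-t)@M*1e3).round(1).tolist()
print("tcp",((o["position"][:2]-t)@M*1e3).round(1))
for zb in (.013,.015,.017):
    print("foot +y extreme, left,right", zb,L([(399.5,269),(346,321),(453,321)],zb+.008))
print("top centre",L([(407,386)],.085))
print("+y lip outer/inner edges (expect 39, 21)",L([(500,247),(700,247),(500,288),(700,289)],.021))
print("-y lip inner (expect -21)",L([(520,367),(700,366)],.021))
print("apron left edge, +y edge (x -100,y39)",L([(343,250)],.006), "stop",L([(641,290),(637,366)],.023))
E
```

```text
tcp [-68.3   0.5]
foot +y extreme, left,right 0.013 [[-70.2, 30.6], [-96.7, 4.3], [-43.9, 4.3]]
foot +y extreme, left,right 0.015 [[-70.2, 31.0], [-96.4, 5.0], [-44.1, 5.0]]
foot +y extreme, left,right 0.017 [[-70.2, 31.5], [-96.2, 5.7], [-44.3, 5.7]]
top centre [[-67.0, 1.8]]
+y lip outer/inner edges (expect 39, 21) [[-22.8, 41.3], [75.0, 42.0], [-21.6, 21.2], [78.9, 20.9]]
-y lip inner (expect -21) [[-8.7, -20.6], [87.1, -20.9]]
apron left edge, +y edge (x -100,y39) [[-98.9, 36.9]] stop [[47.4, 20.9], [51.6, -19.6]]
```

```bash
python3 -m handwheel '[[-0.01,0,0.005,0],[-0.01,0,0.01,0],[-0.01,0,0.014,0],[-0.01,0,0.018,0],[-0.01,0,0.021,0],[-0.01,0,0.024,0],[-0.01,0,0.024,0],[-0.01,0,0.024,0]]'; python3 -c "
from h import *
go((.4768,.2656,.0425,-85.35))"
```

```text
time: 23.25
position: [0.4779, 0.2631, 0.0438]
tool_rot: [0.678, 0.735, -0.0, -0.0]
ft_force: [0.1, 0.3, 0.6]
grip_width: 0.0361
grip_force: 8.0
at [0.4779 0.2631 0.0438] yaw -85.34 t 23.25
(0.4768, 0.2656, 0.0425, -85.35) -> [0.0087, -0.0029, 0.0044] 0.0
```

```bash
python3 -m handwheel '[[0,0,0,0],[0,0,0,0],[0,0,0,0],[0,0,0,0],[0,0,0,0],[0,0,0,0]]' 65 && python3 -m handwheel '[[0,0,0,0],[0,0,0,0],[0,0,0,0],[0,0,0,0],[0,0,0,0],[0,0,0,0],[0,0,0,0],[0,0,0,0]]' 0 8; python3 - <<'E'
from h import *
o=robot.get_obs();print(o["ft_force"].round(2),o["moment"].round(2))
c=vision.camera("wrist")
for r in vision.outline_of("wrist","rattle_a_mid")[:2]:
    m=r["mask"];ys=np.argwhere(m)
    a=np.radians(4.65);M=np.array([[np.cos(a),-np.sin(a)],[np.sin(a),np.cos(a)]]);t=np.array([.5466,.2713])
    L=lambda u,z:((onz(c,u,z,o)[:,:2]-t)@M*1e3).round(1).tolist()
    w=m.sum(1);print(r["conf"],ys.min(0),ys.max(0))
    for row in range(ys[0,0],ys[-1,0],6):
        k=np.where(m[row])[0];print(row,k.min(),k.max(),end=' | ')
    row=ys[0,0]+34;k=np.where(m[row])[0]
    print("\nfoot +y extreme",L([(ys[0,0]-.5,np.where(m[ys[0,0]])[0].mean())],.014),"sides",L([(row,k.min()-.5),(row,k.max()+.5)],.014))
go((.4768,.2656,.0425,-85.35))
E
```

```text
time: 23.75
position: [0.4782, 0.2631, 0.0438]
tool_rot: [0.678, 0.735, 0.0, 0.0]
ft_force: [0.1, 0.2, -0.2]
grip_width: 0.0554
grip_force: 0.0
time: 24.42
position: [0.4773, 0.2629, 0.0437]
tool_rot: [0.678, 0.735, -0.001, -0.0]
ft_force: [-2.1, -1.5, 1.9]
grip_width: 0.0362
grip_force: 8.0
[-2.09 -1.47  1.85] [-0.08  0.5   0.  ]
at [0.4778 0.263  0.0437] yaw -85.33 t 24.52
(0.4768, 0.2656, 0.0425, -85.35) -> [0.0089, -0.0025, 0.0041] 0.0
```

```bash
python3 -m handwheel '[[0,0,-0.003,0],[0,0,-0.003,0],[0,0.01,-0.003,0],[0,0.02,-0.003,0],[0,0.03,-0.003,0],[0,0.04,-0.003,0],[0,0.05,-0.003,0],[0,0.06,-0.003,0],[0,0.07,-0.003,0],[0,0.08,-0.003,0],[0,0.09,-0.003,0],[0,0.1,-0.003,0],[0,0.1,-0.003,0],[0,0.1,-0.003,0]]'; python3 -c "
from h import *
a=np.radians(4.65);M=np.array([[np.cos(a),-np.sin(a)],[np.sin(a),np.cos(a)]])
o=robot.get_obs();print((M.T@o['ft_force'][:2]).round(2),((o['position'][:2]-[.5466,.2713])@M*1e3).round(2),o['moment'].round(2))"
```

```text
time: 25.68
position: [0.508, 0.2655, 0.0446]
tool_rot: [0.678, 0.735, 0.0, 0.0]
ft_force: [0.7, 0.2, -1.7]
grip_width: 0.0359
grip_force: 8.0
[0.66 0.14] [-38.9   -2.69] [-0.1  -0.02 -0.02]
```

```bash
python3 -m handwheel '[[0,0.01,0,0],[0,0.02,0,0],[0,0.03,0,0],[0,0.04,0,0],[0,0.05,0,0],[0,0.06,0,0],[0,0.07,0,0],[0,0.08,0,0],[0,0.09,0,0],[0,0.1,0,0],[0,0.11,0,0],[0,0.12,0,0],[0,0.13,0,0],[0,0.14,0,0],[0,0.15,0,0],[0,0.15,0,0],[0,0.15,0,0]]'; cat > st.py <<'E'
from h import *
a=np.radians(4.65);M=np.array([[np.cos(a),-np.sin(a)],[np.sin(a),np.cos(a)]])
o=robot.get_obs();print((M.T@o['ft_force'][:2]).round(2),((o['position'][:2]-[.5466,.2713])@M*1e3).round(2),o['moment'].round(2))
E
python3 st.py
```

```text
time: 27.1
position: [0.5529, 0.2691, 0.0446]
tool_rot: [0.678, 0.735, 0.0, -0.0]
ft_force: [-0.8, -0.6, -0.9]
grip_width: 0.0361
grip_force: 8.0
[-0.85 -0.56] [ 6.08 -2.68] [-0.05  0.02  0.02]
```

```bash
python3 -m handwheel '[[0,0.005,0,0],[0,0.01,0,0],[0,0.015,0,0],[0,0.02,0,0],[0,0.025,0,0],[0,0.03,0,0],[0,0.03,0,0],[0,0.03,0,0]]'; python3 st.py; python3 -m handwheel '[[0,0.002,0,0],[0,0.004,0,0],[0,0.006,0,0],[0,0.006,0,0],[0,0.006,0,0]]'; python3 st.py
```

```text
time: 27.77
position: [0.5618, 0.2698, 0.0447]
tool_rot: [0.678, 0.735, 0.0, 0.0]
ft_force: [-0.4, -0.5, -1.0]
grip_width: 0.0362
grip_force: 8.0
[-0.48 -0.49] [15.04 -2.68] [-0.1   0.06 -0.01]
time: 28.18
position: [0.5636, 0.27, 0.0447]
tool_rot: [0.678, 0.735, 0.0, 0.0]
ft_force: [-0.7, -0.3, -2.3]
grip_width: 0.0361
grip_force: 8.0
[-0.7  -0.24] [16.8  -2.65] [-0.13  0.05  0.02]
```

```bash
python3 -m handwheel '[[0,0.002,0,0],[0,0.004,0,0],[0,0.004,0,0],[0,0.004,0,0]]'; python3 st.py
```

```text
time: 28.52
position: [0.5648, 0.2701, 0.0447]
tool_rot: [0.678, 0.735, 0.0, 0.0]
ft_force: [0.6, 0.3, -1.9]
grip_width: 0.0362
grip_force: 8.0
[0.62 0.22] [18.01 -2.67] [-0.09  0.06  0.03]
```

```bash
python3 -m handwheel '[[0,0.002,0,0],[0,0.004,0,0],[0,0.004,0,0],[0,0.004,0,0]]'; python3 st.py
```

```text
time: 28.85
position: [0.566, 0.2702, 0.0447]
tool_rot: [0.678, 0.735, 0.0, 0.0]
ft_force: [0.1, 0.4, -1.1]
grip_width: 0.0357
grip_force: 8.0
[0.18 0.43] [19.2  -2.65] [-0.06  0.06  0.01]
```

```bash
python3 -m handwheel '[[0,0.002,0,0],[0,0.003,0,0],[0,0.003,0,0],[0,0.003,0,0]]'; python3 st.py
```

```text
time: 29.18
position: [0.5668, 0.2703, 0.0446]
tool_rot: [0.678, 0.735, -0.0, -0.0]
ft_force: [0.3, -0.2, -2.4]
grip_width: 0.0363
grip_force: 8.0
[ 0.26 -0.27] [20.02 -2.64] [-0.02  0.03  0.03]
```

```bash
python3 -m handwheel '[[0,0.002,0,0],[0,0.003,0,0],[0,0.003,0,0],[0,0.003,0,0]]'; python3 st.py
```

```text
time: 29.52
position: [0.5677, 0.2703, 0.0447]
tool_rot: [0.678, 0.735, 0.0, 0.0]
ft_force: [0.6, 0.5, -0.9]
grip_width: 0.0361
grip_force: 8.0
[0.63 0.48] [20.98 -2.68] [-0.08  0.1  -0.04]
```

```bash
python3 -m handwheel '[[0,0.002,0,0],[0,0.003,0,0],[0,0.003,0,0],[0,0.003,0,0]]'; python3 st.py
```

```text
time: 29.85
position: [0.5686, 0.2704, 0.0446]
tool_rot: [0.678, 0.735, -0.0, 0.0]
ft_force: [0.2, -0.9, -2.1]
grip_width: 0.0362
grip_force: 8.0
[ 0.17 -0.91] [21.87 -2.68] [-0.11  0.05 -0.04]
```

```bash
python3 -m handwheel '[[0,0.002,0,0],[0,0.003,0,0],[0,0.003,0,0],[0,0.003,0,0]]'; python3 st.py
```

```text
time: 30.18
position: [0.5695, 0.2705, 0.0447]
tool_rot: [0.678, 0.735, 0.0, 0.0]
ft_force: [-0.3, 0.1, -1.4]
grip_width: 0.0361
grip_force: 8.0
[-0.24  0.08] [22.78 -2.64] [-0.06  0.04 -0.  ]
```

```bash
python3 -m handwheel '[[0,0.002,0,0],[0,0.003,0,0],[0,0.003,0,0],[0,0.003,0,0]]'; python3 st.py
```

```text
time: 30.52
position: [0.5704, 0.2706, 0.0446]
tool_rot: [0.678, 0.735, -0.0, -0.0]
ft_force: [-0.6, 0.4, -1.4]
grip_width: 0.0361
grip_force: 8.0
[-0.54  0.46] [23.66 -2.67] [-0.13  0.04 -0.02]
```

```bash
python3 -m handwheel '[[0,0.002,0,0],[0,0.003,0,0],[0,0.003,0,0],[0,0.003,0,0]]'; python3 st.py
```

```text
time: 30.85
position: [0.571, 0.2706, 0.0446]
tool_rot: [0.678, 0.735, -0.0, -0.0]
ft_force: [-1.0, -0.3, -0.8]
grip_width: 0.0362
grip_force: 8.0
[-1.02 -0.2 ] [24.31 -2.65] [-0.07  0.15 -0.02]
```

```bash
python3 -m handwheel '[[0,0.002,0,0],[0,0.003,0,0],[0,0.003,0,0],[0,0.003,0,0]]'; python3 st.py
```

```text
time: 31.18
position: [0.5714, 0.2706, 0.0446]
tool_rot: [0.678, 0.735, -0.001, -0.0]
ft_force: [-2.4, 0.0, -0.1]
grip_width: 0.0365
grip_force: 8.0
[-2.35  0.21] [24.68 -2.67] [-0.08  0.57  0.04]
```

```bash
python3 -m handwheel '[[0,0.002,0,0],[0,0.004,0,0],[0,0.004,0,0],[0,0.004,0,0]]'; python3 st.py
```

```text
time: 31.52
position: [0.5721, 0.2707, 0.0445]
tool_rot: [0.678, 0.735, -0.001, -0.001]
ft_force: [-5.4, -0.5, 1.8]
grip_width: 0.036
grip_force: 8.1
[-5.46 -0.1 ] [25.36 -2.69] [-0.13  1.14  0.  ]
```

```bash
python3 -m handwheel '[[0,0.002,0,0],[0,0.002,0,0],[0,0.002,0,0],[0,0.002,0,0],[0,0.002,0,0]]'; python3 st.py
```

```text
time: 31.93
position: [0.5729, 0.2708, 0.0446]
tool_rot: [0.678, 0.735, -0.001, -0.001]
ft_force: [-5.8, 0.3, 1.2]
grip_width: 0.0362
grip_force: 8.2
[-5.77  0.78] [26.21 -2.67] [-0.14  1.21  0.04]
```

```bash
python3 -m handwheel '[[0,-0.002,0,0],[0,-0.004,0.001,0],[0,-0.005,0.002,0],[0,-0.005,0.002,0]]'; python3 st.py; python3 -m handwheel '[[0,0,0,0],[0,0,0,0],[0,0,0,0],[0,0,0,0],[0,0,0,0],[0,0,0,0]]' 65; python3 st.py; python3 -m handwheel '[[0,0,0,0],[0,0,0,0],[0,0,0,0],[0,0,0,0],[0,0,0,0],[0,0,0,0]]' 0 8; python3 st.py
```

```text
time: 32.27
position: [0.5726, 0.2708, 0.0444]
tool_rot: [0.678, 0.735, 0.0, 0.0]
ft_force: [-4.6, -1.1, 3.8]
grip_width: 0.0364
grip_force: 8.2
[-4.72 -0.75] [25.87 -2.59] [-0.12  0.98 -0.06]
time: 32.77
position: [0.5735, 0.2708, 0.0441]
tool_rot: [0.678, 0.735, 0.001, 0.001]
ft_force: [0.0, 1.0, -0.2]
grip_width: 0.0561
grip_force: 0.0
[0.09 1.01] [26.73 -2.68] [-0.1   0.05  0.07]
time: 33.27
position: [0.5717, 0.2707, 0.044]
tool_rot: [0.678, 0.735, -0.001, -0.0]
ft_force: [-1.4, -0.4, 2.2]
grip_width: 0.0362
grip_force: 8.0
[-1.43 -0.27] [24.95 -2.66] [-0.12  0.45 -0.  ]
```

```bash
python3 -m handwheel '[[0,0.002,0,0],[0,0.004,0,0],[0,0.006,0,0],[0,0.006,0,0],[0,0.006,0,0]]'; python3 st.py
```

```text
time: 33.68
position: [0.5723, 0.2707, 0.0441]
tool_rot: [0.678, 0.735, -0.002, -0.001]
ft_force: [-4.9, -0.0, 5.2]
grip_width: 0.0363
grip_force: 8.2
[-4.91  0.36] [25.6  -2.66] [-0.11  1.2   0.09]
```

```bash
python3 -m handwheel '[[0,0,-0.001,0],[0,0.001,-0.002,0],[0,0.001,-0.002,0],[0,0.001,-0.002,0]]'; python3 st.py
```

```text
time: 34.02
position: [0.5726, 0.2707, 0.0443]
tool_rot: [0.678, 0.735, -0.002, -0.001]
ft_force: [-5.8, -1.0, 3.6]
grip_width: 0.036
grip_force: 8.2
[-5.88 -0.54] [25.89 -2.73] [-0.15  1.24  0.01]
```

```bash
python3 -m handwheel '[[0,-0.002,0,0],[0,-0.003,0,0],[0,-0.003,0,0]]'; python3 st.py; python3 -m handwheel '[[0,0,0,0],[0,0,0,0],[0,0,0,0],[0,0,0,0],[0,0,0,0],[0,0,0,0],[0,0,0,0]]' 90; python3 -m handwheel '[[0,0,-0.06,0],[0,0,-0.15,0],[0,0,-0.25,0],[0,0,-0.35,0],[0,0,-0.45,0],[0,0,-0.52,0],[0,0,-0.52,0],[0,0,-0.52,0],[0,0,-0.52,0]]' 100; python3 - <<'E'
from h import *
a=np.radians(4.65);M=np.array([[np.cos(a),-np.sin(a)],[np.sin(a),np.cos(a)]]);t=np.array([.5466,.2713])
for n in ("wrist","scene"):
    o=robot.get_obs();c=vision.camera(n);cv2.imwrite(f"pics/fin_{n}.png",c["frame"][:,:,::-1])
    for r in vision.outline_of(n,"rattle_a_mid")[:3]:
        p=onz(c,[r["point"]],.041,o)[0];ys=np.argwhere(r["mask"]);print(n,round(r["conf"],2),np.round(r["point"],1),ys.min(0),ys.max(0),((p[:2]-t)@M*1e3).round(1),p.round(3))
    for x in (.022,.024):
        w=np.r_[M@[x,0]+t,0]; th=np.linspace(0,6.28,60)
        rim=lambda r,z:w+np.c_[r*np.cos(th),r*np.sin(th),z+0*th]
        q=proj(c,np.r_[rim(.027,.006),rim(.027,.014),rim(.018,.076)],o);print("expect ext",x,q.min(0).round(1),q.max(0).round(1))
    print("light at panR expect",proj(c,[[.5445,-.118,.072]],o).round(0))
E
```

```text
time: 34.27
position: [0.5726, 0.2707, 0.0443]
tool_rot: [0.678, 0.735, -0.001, -0.001]
ft_force: [-5.5, -0.4, 2.7]
grip_width: 0.0364
grip_force: 8.2
[-5.54  0.04] [25.82 -2.74] [-0.13  1.21  0.  ]
time: 34.85
position: [0.5743, 0.2709, 0.0448]
tool_rot: [0.678, 0.735, 0.001, 0.0]
ft_force: [0.3, 0.4, -1.0]
grip_width: 0.0736
grip_force: 0.0
time: 35.6
position: [0.5728, 0.2706, 0.1996]
tool_rot: [0.678, 0.735, -0.001, -0.0]
ft_force: [-0.3, 0.0, -0.5]
grip_width: 0.0873
grip_force: 0.0
wrist 0.57 [173.9 253.3] [150 235] [192 276] [19.8 -4.7] [0.567 0.268 0.041]
expect ext 0.022 [143.3 234.2] [193.3 276.7]
expect ext 0.024 [143.3 235.8] [193.3 278.2]
light at panR expect [[424. 219.]]
scene 0.57 [247.8 372.7] [231 360] [258 380] [33.1  6.5] [0.579 0.28  0.041]
expect ext 0.022 [229.6 358.7] [260.2 381.5]
expect ext 0.024 [230.2 358.4] [260.8 381.3]
light at panR expect [[170. 247.]]
```

```bash
python3 - <<'E'
from h import *
a=np.radians(4.65);M=np.array([[np.cos(a),-np.sin(a)],[np.sin(a),np.cos(a)]]);t=np.array([.5466,.2713])
o=robot.get_obs();c=vision.camera("wrist");f=c["frame"].astype(np.float32)
xs=np.arange(.030,.066,.002)
for y in (0,.008,.014):
    W=np.c_[(np.c_[xs,0*xs+y]@M.T+t),0*xs+.014];q=proj(c,W,o).astype(np.float32)
    v=cv2.remap(f,q[:,1].copy()[None],q[:,0].copy()[None],cv2.INTER_LINEAR)[0]
    print(y,[(int(x*1e3),*map(int,k)) for x,k in zip(xs,v)])
s=vision.camera("scene")["frame"]
print("light column",[s[r,247].tolist() for r in range(155,186,4)])
for n in ("scene","top","wrist"):
    c=vision.camera(n)
    print(n,[(round(r["conf"],2),np.round(r["point"]).tolist()) for r in vision.look_for(n,"rattle_b_mid")])
E
```

```text
0 [(30, 134, 84, 46), (32, 131, 82, 45), (34, 131, 82, 44), (36, 123, 77, 42), (38, 99, 61, 33), (40, 101, 62, 34), (42, 135, 83, 46), (44, 150, 93, 51), (46, 150, 94, 51), (48, 133, 84, 48), (50, 76, 52, 38), (52, 44, 40, 41), (54, 58, 56, 60), (56, 65, 65, 70), (58, 66, 65, 70), (60, 71, 70, 75), (62, 103, 102, 104), (64, 146, 145, 145)]
0.008 [(30, 93, 58, 32), (32, 90, 56, 31), (34, 87, 54, 30), (36, 86, 54, 30), (38, 108, 66, 35), (40, 139, 87, 47), (42, 150, 94, 50), (44, 152, 96, 53), (46, 151, 99, 64), (48, 128, 95, 78), (50, 70, 59, 56), (52, 44, 42, 44), (54, 58, 56, 62), (56, 66, 65, 71), (58, 66, 65, 71), (60, 66, 64, 71), (62, 66, 64, 71), (64, 67, 65, 72)]
0.014 [(30, 88, 53, 29), (32, 98, 61, 35), (34, 120, 75, 41), (36, 140, 88, 48), (38, 150, 93, 51), (40, 152, 95, 52), (42, 149, 93, 51), (44, 140, 93, 60), (46, 123, 101, 92), (48, 104, 100, 101), (50, 63, 62, 64), (52, 43, 41, 44), (54, 57, 56, 61), (56, 66, 65, 71), (58, 66, 65, 71), (60, 66, 64, 71), (62, 66, 65, 71), (64, 66, 66, 72)]
light column [[98, 93, 91], [94, 63, 46], [102, 68, 47], [73, 53, 39], [75, 54, 43], [73, 52, 41], [72, 52, 41], [73, 53, 40]]
scene [(0.83, [172.0, 244.0])]
top []
wrist []
```

The foot's brown edge meets the dark stop with no floor showing between them. The lighter rattle is detected on the right pan, so I hand in.

```bash
python3 -c "
from rig import job
print(job.hand_in())"
```

```text
the job is handed in; nothing more can be done
None
```

I handed the job in; no verdict came back. The left-pan rattle weighed heavier and now stands in the carrier channel against the stop (I felt about 5–6 N); the lighter one is still on the right pan, and the gripper is clear of everything.

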